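Set and lock the eccentric clamp screw of a flow-cell stand

TASK

The flow-cell cassette sits loose in its clamp stand. Slacken the hexagonal jam nut, then turn the flat-headed screw that comes up through it clockwise until its cam bears snugly on the side of the cassette and holds it against the fence without crushing it, and finally tighten the nut again firmly by hand so that the screw is locked. Do not force anything, and leave the things round about where they are.

Things in the scene. Friction and masses are not known exactly. Their poses are not given: they have to be found in the camera images.
- nut_mid (a point): Middle of the jam nut on the upright screw axis, 98 mm above the worktop: plain steel hexagon, 42 mm across flats (48 over corners), 26 mm tall (13 mm above and below this point), free all round, on a boss 36 mm thick, 23 mm above the stand's arm. z up; two flats face this frame's +x and -x, the others every 60 degrees; it turns with the nut. The screw head fits between fingers that grip the nut.
- nut: The same jam nut (origin on the screw axis at the worktop); it does not rise. Anticlockwise from above loosens. Starts tight; turning it back 0.2 to 0.35 rad frees the screw (0.5 to 1 rad is sure; stop at about 2). Slack it runs with 0.06 Nm. Tightening, it meets its shoe again there and the torque rises steeply, about 2 Nm per rad. Firm by hand: 0.3 to 0.6 Nm; above 1 Nm is too much.
- screw_head (a point): Centre of the screw's flat head on the same axis above the nut, 132 mm above the worktop: dark steel key 10 mm thick along this frame's x, 30 mm wide along y, 26 mm tall (13 mm above and below this point); z up, turns with the screw. Its underside is 8 mm above the nut's top; below it the stem is round, 16 mm, with a 21 mm collar close under the head. The screw does not rise or sink.
- screw: The screw (origin on its axis at the worktop). Braked while the nut is tight. Clockwise from above closes the cam; it touches after 0.3 to 1.6 rad. Free it turns with 0.06 Nm; each newton of the cam on the cassette adds about 0.011 Nm, and once it bears about 3 N come with each 0.01 rad. Snug: 5 to 45 N (best 10 to 25 N, 0.15 to 0.3 Nm); above 80 N the cassette cracks. It stays when let go.
- cam: Steel cam disc on the screw's lower end under the arm, radius 14 mm, set 3 mm off the axis; origin on the screw axis at the disc's underside, 13 mm above the worktop. It bears on the side of the white cassette (100 x 70 x 14 mm) that lies on the base on the stand's -y side, between cam and fence. The gap is a few mm, differs and is not measured: it must be felt. Do not handle either.
- stand: The fixed stand: grey base plate 124 x 168 x 12 mm, an aluminium column on its +y side and an arm 50 mm wide, its top 62 mm above the worktop, that reaches to the screw axis; the cassette and its fence are on the -y side. Origin on the screw axis at the worktop, z up. Nothing of it is higher than the screw head's top, 145 mm.
- collet: The clamping shoe hidden in the boss under the nut; the tight nut presses it on the screw's stem and so brakes the screw. Origin on the screw axis at the worktop; not to be handled.
- vial: Bystander: vial with an orange cap, 26 mm in diameter, 62 mm tall, standing on the worktop in front of the stand; origin at the centre of its underside. Leave alone.
- timer_b: Bystander: small white timer with three buttons, 60 x 68 x 17 mm, flat on the worktop to the left of the stand; origin at the centre of its underside. Leave alone.
- marker: Bystander: marker pen, 135 mm long, 17 mm thick, lying on the worktop in front of the stand; origin at the centre of its underside. Leave alone.
Things that resemble listed ones, but are neither listed nor needed, are in the scene too. There is more than one size of the stand; the one meant has the size given above.

How it is judged:
By the outcome, as a careful person would: the job done as asked, in the order asked, and still so for the second after the job is handed in, with the robot touching nothing.
It also fails if it takes over 72 s, if anything falls off the work surface, if the arm or the gripper's body presses on something with over 40 N, if the wrist force passes 120 N, or if a joint passes its speed limit or range.

ROBOT

A 6-joint arm with a two-finger parallel gripper is mounted at the origin on a cart in front of the work surface, level with it; the furniture and walls round the work are solid. World frame = base frame: x ahead of the robot, y to its left, z up, the work surface at z = 0. Lengths are in mm, angles in rad, forces in N, time in s.
With the tool pointing down it reaches from about 275 to 825 mm from the base axis. Payload 5.2 kg.
Tool frame: the origin (TCP) lies at the very end of the fingers, on their centre line; the grasp point (between the pads) lies 19 mm behind it; z points along the fingers, y is the line along which they close (so a half turn about z gives the same grasp; the last joint's range is limited). The gripper opens to 93 mm and grips with 3 to 60 N. Pads are 15 mm wide; open, the fingers measure 128 mm over their backs; the gripper's body (75 mm by 188 mm) begins 65 mm behind the grasp point.
Start: joints at [1.001, 0.259, 1.535, -0, 1.348, -0.203], TCP at [197.225, 513.427, 218.653] pointing down, gripper open.
Joint ranges: [-3.14, 3.14], [-0.91, 2.08], [0.19, 2.58], [-1.22, 4.36], [0.22, 2.71], [-3.12, 3.12]. Speed limits (rad/s): [2.57, 2.57, 3.14, 3.14, 3.14, 3.14].

INTERFACE

Orientations are given as [roll, pitch, yaw] about the fixed x, y, z axes, in that order (R = Rz(yaw) Ry(pitch) Rx(roll)).
In Python, from bench import robot gives the robot as it stands. The module is installed in compiled form; this text tells all that it offers. Calls block until the motion is done:
- robot.move_ptp(position, orientation): joint-space move of the TCP to a pose.
- robot.move_linear(position, ori=None, speed=150, f_stop=None): straight line of the TCP; ori=None keeps the orientation; speed is the mean speed in mm/s. With f_stop (N) it stops when the force on the tool has changed by that much, and returns True; else False.
- robot.move_j(angles): joint-space move.
- robot.move_gripper(opening): opening from 0.0 (shut) to 1.0 (fully open); the grip force is fixed at half the most; returns when the fingers have stopped.
- robot.sleep(seconds).
- robot.inverse_kinematics(position, orientation): joint angles nearest the present ones, or None.
- robot.get_image(name): name is "scene" or "top" or "wrist"; returns a dict with "img" (400x640x3 uint8, blue, green, red), "fovy" (degrees; the focal length in pixels is half the picture's height over the tangent of half this angle, whatever the lens; pixels are square), "cx", "cy" (the principal point, pixels), "eye" and "orientation" of the camera in the world. Camera axes: x right, y down, z forward; pixel columns grow to the right and rows downward; lengths in mm; the calibration is good to about 2 mm. A picture is of the moment at which its call begins. There is no depth.
A pose or a line that the arm cannot do raises robot.MotionError and nothing moves.
- robot.hand_in(): hands the job in; it is judged then, once.
Readings, each from a call of its own:
- robot.current_t(): time.
- robot.current_qpos(): joint angles.
- robot.current_joint_vel(): joint speeds.
- robot.current_joint_efforts(): joint torques, N m.
- robot.current_tcp_pos(): TCP position.
- robot.current_eef_rot(): TCP orientation.
- robot.current_contact_force(): force on the tool from outside, world axes, zero at the start.
- robot.current_ft_torque(): the same for the moment, N m.
- robot.current_gripper_width(): opening from 0.0 (shut) to 1.0 (fully open).
- robot.current_finger_force(): force on a finger pad.
Only numpy, scipy, OpenCV 4.12 (cv2) and the standard library are available. Lean on these libraries where they do the work, as an engineer would, in place of code of your own. Each camera call takes 0.05 s, during which the arm holds its last target. There are 200 camera calls.

## Working session

There is one attempt and no reset: what is moved stays moved. The work goes in short steps, each a Python script; the robot and the scene stay as the last script left them, time stands still between calls to the robot, and variables do not carry over. Pictures are saved under pics/ and viewed, at most 10 in all, crops included, and the job is handed in when it is done.

```bash
mkdir -p pics
python3 - <<'E'
from bench import robot
import cv2,json,numpy as np
for n in ("scene","top"):
    d=robot.get_image(n); cv2.imwrite(f"pics/{n}0.png",d["img"])
    print(n,d["fovy"],d["cx"],d["cy"],d["eye"],d["orientation"])
print(robot.current_t(),robot.current_eef_rot(),robot.current_gripper_width())
E
```

```text
scene 50.25598233412804 326.54525497039907 198.05785311872202 [ 48.95469128 -35.70728069 741.89743637] [-2.39410789 -0.00882219 -1.0374256 ]
top 50.629169030102894 319.01078202055703 202.9928380718633 [442.7007531  283.92465629 954.94815924] [-3.01755285 -0.0124023  -1.57419597]
0.1 [-3.14000235e+00 -3.11581720e-04  2.77477729e+00] 0.999134168354179
```

View pics/scene0.png

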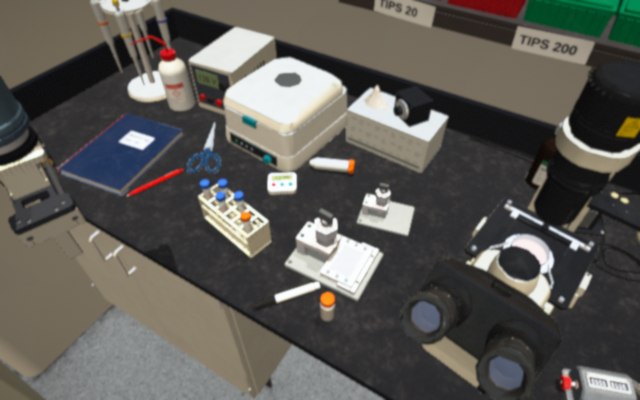

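View pics/top0.png

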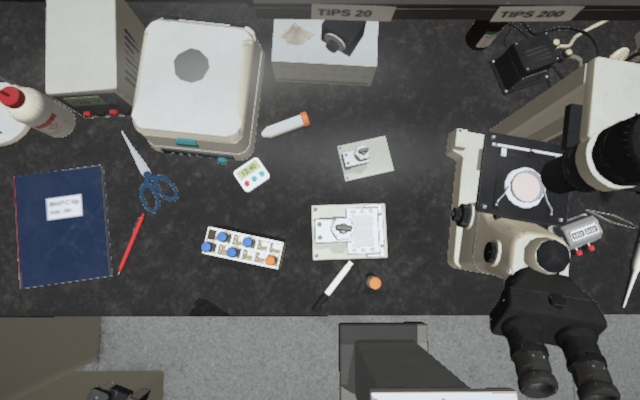

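The top picture shows the full-size stand with its base at about cols 311–388, rows 204–261 (about 168 × 125 mm, so the right size). The screw head is near (343,228). The smaller lookalike is at (365,158). I'll enlarge both views of the stand.

Run:
```python
import cv2,numpy as np
a=cv2.imread("pics/top0.png")[198:268,302:394]; b=cv2.imread("pics/scene0.png")[200:300,280:390]
a=cv2.resize(a,(736,560),interpolation=cv2.INTER_CUBIC); b=cv2.resize(b,(660,600),interpolation=cv2.INTER_CUBIC)
cv2.imwrite("pics/topc.png",a); cv2.imwrite("pics/scenec.png",b)
```

```text
(no output)
```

View pics/topc.png

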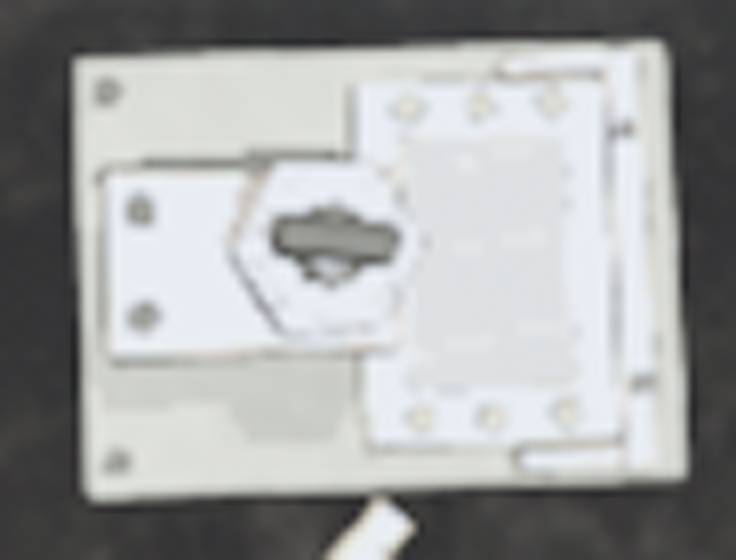

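View pics/scenec.png

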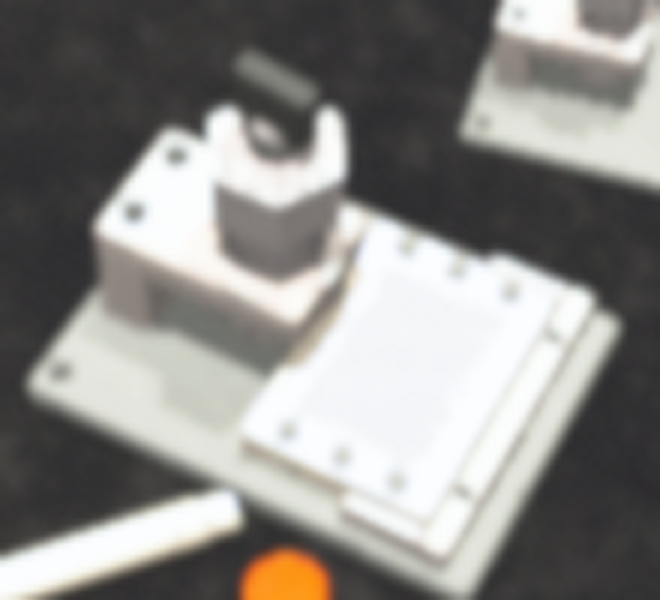

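Both pictures agree. The head top is at about (343.6,227.6) in top and (325.6,212.9) in scene. The nut's corners lie along the stand's y, and the head is nearly parallel to the stand's y. Next I'll triangulate and look from close by with the wrist camera.

```bash
cat > h.py <<'E'
from bench import robot
import numpy as np, cv2
from scipy.spatial.transform import Rotation as R
def ray(d,p):
    f=200/np.tan(np.radians(d["fovy"])/2)
    v=R.from_euler("xyz",d["orientation"]).apply([(p[0]-d["cx"])/f,(p[1]-d["cy"])/f,1])
    return np.array(d["eye"]),v
def at(d,p,z):
    e,v=ray(d,p); return e+v*(z-e[2])/v[2]
def proj(d,P):
    f=200/np.tan(np.radians(d["fovy"])/2)
    c=R.from_euler("xyz",d["orientation"]).inv().apply(np.atleast_2d(P)-d["eye"])
    return c[:,:2]/c[:,2:]*f+[d["cx"],d["cy"]]
E
python3 - <<'E'
from h import *
t=dict(fovy=50.629169,cx=319.0108,cy=202.9928,eye=[442.7007531,283.92465629,954.94815924],orientation=[-3.01755285,-0.0124023,-1.57419597])
s=dict(fovy=50.255982,cx=326.54525,cy=198.05785,eye=[48.95469128,-35.70728069,741.89743637],orientation=[-2.39410789,-0.00882219,-1.0374256])
tp=lambda x,y:(302+(x+.5)/8-.5,198+(y+.5)/8-.5); sp=lambda x,y:(280+(x+.5)/6-.5,200+(y+.5)/6-.5)
H=at(t,tp(336,240),145);print("head",H,at(s,sp(276,81),145))
c=[at(t,tp(*q),12) for q in((75,58),(665,40),(688,482),(90,500))]
for i in range(4):print(c[i][:2],np.linalg.norm(c[i]-c[i-1]))
d=c[0]-c[1]+c[3]-c[2];yaw=np.arctan2(-d[0],d[1]);print("yaw",yaw)
for y in(0,0.5):print(robot.inverse_kinematics([H[0],H[1],220],[np.pi,0,yaw+y]))
robot.move_ptp([H[0]-0,H[1],255],[np.pi,0,np.pi/2+1.57]) if 0 else None
q=np.array(robot.current_qpos());k=robot.inverse_kinematics([H[0],H[1],225],[np.pi,0,yaw+np.pi]);print("k",k)
k2=robot.inverse_kinematics([H[0],H[1],225],[np.pi,0,yaw]);print(k2)
E
```

```text
head [496.08046683 226.60233351 145.        ] [494.54639083 223.34333024 145.        ]
[556.15131455 289.97620667] 123.05300217617072
[560.93849356 123.89706599] 166.1481208228193
[437.52186071 120.308525  ] 123.46879318934093
[433.16384361 285.9608191 ] 165.70961002112455
yaw 0.027561091392733102
[ 2.23898858e-01  2.49393229e-01  1.54393079e+00 -4.44089210e-16
  1.34826864e+00  1.76713409e+00]
[ 2.23898858e-01  2.49393229e-01  1.54393079e+00 -4.44089210e-16
  1.34826864e+00  1.26713409e+00]
k [ 0.22389886  0.24610138  1.53588526  0.          1.35960601 -1.37445856]
[ 2.23898858e-01  2.46101383e-01  1.53588526e+00 -4.44089210e-16
  1.35960601e+00  1.76713409e+00]
```

Run:
```python
from h import *
robot.move_ptp([495.3,225,220],[np.pi,0,np.pi/2+.03])
print(robot.current_t())
d=robot.get_image("wrist"); np.save("w1.npy",d,allow_pickle=True)
print(d["fovy"],d["eye"],d["orientation"])
p=proj(d,[[495.3,225,145],[495.3,225,111],[495.3,225,130]]);print(p)
cv2.imwrite("pics/w1.png",cv2.resize(d["img"],(800,500),interpolation=cv2.INTER_CUBIC))
```

```text
1.6333
58.099497020048545 [493.85178412 304.40408339 386.45948904] [2.85822838e+00 3.67408999e-04 3.24569978e-02]
[[317.34726214 206.32908641]
 [317.53090832 192.97979556]
 [317.4337885  200.03946124]]
```

View pics/w1.png

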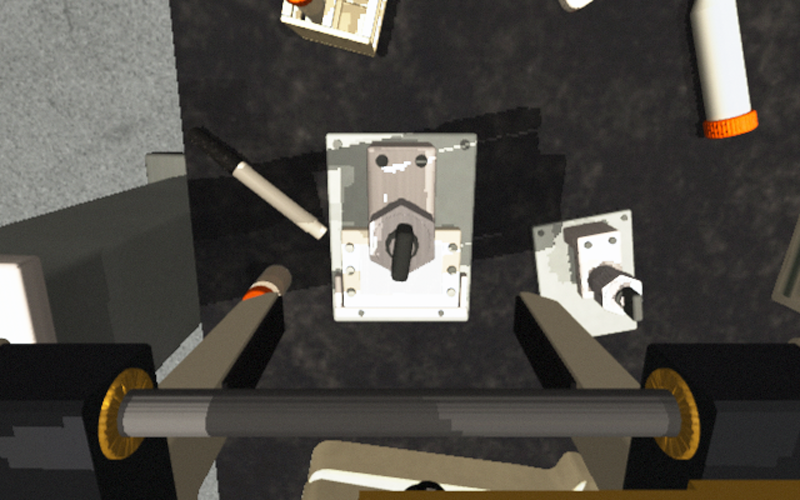

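The wrist view shows the nut at about (402,240) in 800-px scale and the head at about (403,253), close to the predicted (397,258). Now a crop for the angles.

Run:
```python
from h import *
d=np.load("w1.npy",allow_pickle=True).item()
cv2.imwrite("pics/w1c.png",cv2.resize(d["img"][150:240,270:380],(770,630)[0:1]+(630,),interpolation=cv2.INTER_CUBIC)[:600])
```

```text
(no output)
```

View pics/w1c.png

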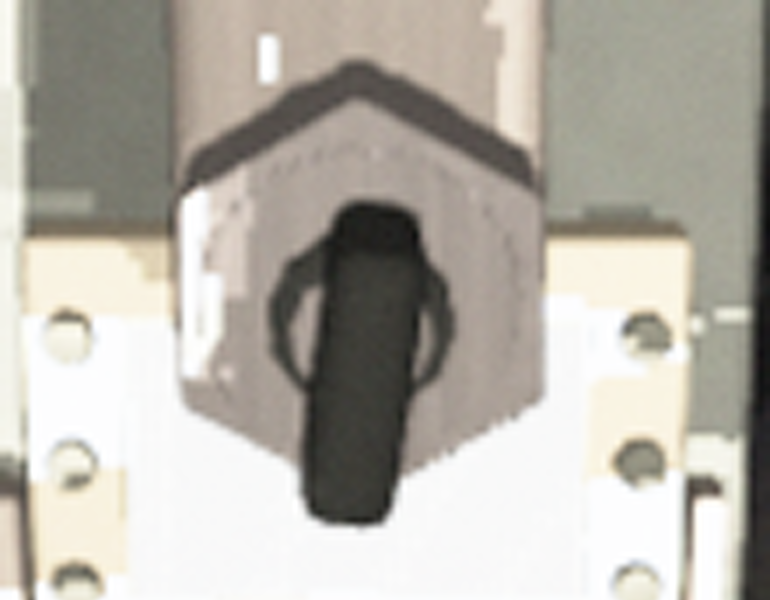

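Run:
```python
from h import *
d=np.load("w1.npy",allow_pickle=True).item()
px=lambda x,y:(270+(x+.5)/7-.5,150+(y+.5)/7-.5)
n=[at(d,px(*q),111)[:2] for q in((358,97),(180,192),(183,403),(543,400),(543,188))]
for q in n:print(q)
print("mid",(n[1]+n[3])/2,(n[2]+n[4])/2,"AF",np.linalg.norm(n[1]-n[4]),"edge",np.linalg.norm(n[1]-n[2]),np.linalg.norm(n[1]-n[3]))
e=n[1]-n[2]+n[4]-n[3];print("nut yaw",np.arctan2(-e[0],e[1]))
a,b=at(d,px(373,250),145)[:2],at(d,px(350,518),145)[:2]
print("head",(a+b)/2,np.linalg.norm(a-b),"yaw",np.arctan2(-(a-b)[0],(a-b)[1]))
```

```text
[497.02197193 248.98327854]
[477.41268412 237.49637045]
[478.11150516 212.56236967]
[519.48912379 214.27430936]
[518.12620448 239.28338042]
mid [498.45090396 225.88533991] [498.11885482 225.92287504] AF 40.752719480587075 edge 24.943791729408137 48.059243613191114
nut yaw 0.04125838215883746
head [497.96795255 226.27478294] 28.426358768619377 yaw -0.04721579159796843
```

Triangulation and wrist view agree: the axis is at about (497.5,226), nut yaw ≈ +0.04 and head yaw ≈ −0.05. Across flats reads 41 and the head 28, so the sizes check. Next I grip the nut.

```bash
cat >> h.py <<'E'
def st(m=""):
    print(m,"t%.2f"%robot.current_t(),"p",np.round(robot.current_tcp_pos(),2),"F",np.round(robot.current_contact_force(),2),"M",np.round(robot.current_ft_torque(),3),"w %.4f"%robot.current_gripper_width(),"ff",np.round(robot.current_finger_force(),1),"q6 %.3f"%robot.current_qpos()[5])
def turn(dq):
    q=np.array(robot.current_qpos()); q[5]+=dq; robot.move_j(q)
E
python3 - <<'E'
from h import *
Y=np.pi/2+.04
robot.move_linear([497.5,226,140],[np.pi,0,Y]); st()
print(robot.move_linear([497.5,226,81],speed=80,f_stop=6)); st("down")
robot.move_gripper(0.0); st("grip")
E
```

```text
t2.37 p [497.81 226.46 140.6 ] F [-0.37  1.13 -0.36] M [-0.074  0.108  0.007] w 0.9969 ff 0.0 q6 0.182
False
down t3.25 p [497.93 226.09  81.42] F [0.27 0.41 0.63] M [-0.074  0.099 -0.013] w 0.9993 ff 0.0 q6 0.182
grip t4.10 p [496.73 225.96  80.92] F [-2.94  0.28  2.7 ] M [-0.078  0.623  0.087] w 0.4518 ff 30.0 q6 0.182
```

The gripped width is 42 mm, as it should be. I'll relieve the small side load by taking the current joints as target, then loosen.

Run:
```python
from h import *
b=np.array(robot.current_qpos()); robot.move_j(b); st("relieved")
np.save("base_nut.npy",b)
for a in (.05,.1,.2,.3,.5,.7):
    q=b.copy(); q[5]-=a; robot.move_j(q); st(a)
```

```text
relieved t4.35 p [496.76 225.95  80.95] F [-1.18 -1.04  2.59] M [-0.016  0.287  0.07 ] w 0.4505 ff 30.0 q6 0.182
0.05 t4.60 p [496.64 226.01  80.96] F [-2.32 -0.16  1.86] M [-0.018  0.339  0.055] w 0.4534 ff 30.0 q6 0.133
0.1 t4.85 p [496.5  225.96  80.93] F [-2.64 -1.39  1.58] M [-0.029  0.373  0.118] w 0.4492 ff 30.0 q6 0.084
0.2 t5.10 p [496.32 225.93  80.92] F [-4.82 -0.55  4.26] M [-0.071  0.515  0.066] w 0.4549 ff 30.0 q6 -0.014
0.3 t5.35 p [496.17 225.92  80.93] F [-5.4  -0.11  5.23] M [-0.072  0.527  0.054] w 0.4489 ff 30.0 q6 -0.115
0.5 t5.66 p [495.87 225.8   80.91] F [-6.88 -1.    5.42] M [-0.049  0.63   0.082] w 0.4477 ff 30.0 q6 -0.314
0.7 t5.97 p [495.64 225.59  80.92] F [-8.37 -2.48  5.38] M [-0.104  0.713  0.086] w 0.4494 ff 30.0 q6 -0.514
```

Run:
```python
from h import *
robot.move_gripper(1.0); st("open")
robot.move_linear([496.8,224.4,165],[np.pi,0,np.pi/2-.047]); st("up")
d=robot.get_image("wrist"); np.save("w2.npy",d,allow_pickle=True)
c=proj(d,[[496.8,224.4,130]])[0];print(c)
x,y=int(c[0])-60,int(c[1])-45;print(x,y)
cv2.imwrite("pics/w2.png",cv2.resize(d["img"][y:y+90,x:x+120],None,fx=6,fy=6,interpolation=cv2.INTER_CUBIC))
```

```text
open t6.92 p [496.77 225.95  80.95] F [ 0.27  0.53 -0.05] M [-0.037  0.017  0.031] w 1.0036 ff 0.0 q6 -0.518
up t7.86 p [496.45 224.33 164.57] F [ 0.27 -0.02 -0.69] M [-0.051  0.131 -0.036] w 1.0003 ff 0.0 q6 0.265
[316.89115178 226.1051255 ]
256 181
```

View pics/w2.png

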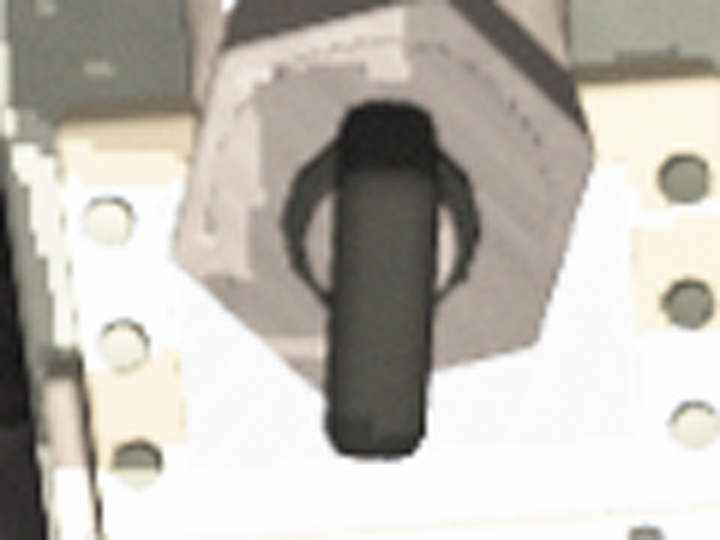

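The nut has turned (its right edge now runs (593,155)→(537,345)), and the head is still nearly upright in view, (388,165)→(375,455).

Run:
```python
from h import *
d=np.load("w2.npy",allow_pickle=True).item()
px=lambda x,y:(256+(x+.5)/6-.5,181+(y+.5)/6-.5)
a,b=at(d,px(388,165),145)[:2],at(d,px(375,457),145)[:2]
hy=np.arctan2(-(a-b)[0],(a-b)[1]);print("head",(a+b)/2,np.linalg.norm(a-b),"yaw",hy)
u,v=at(d,px(593,155),111)[:2],at(d,px(537,345),111)[:2];print("nut",np.linalg.norm(u-v),np.arctan2(-(u-v)[0],(u-v)[1])+np.pi/3)
robot.move_linear([496.8,224.6,121.5],[np.pi,0,np.pi/2+hy],f_stop=6); st("down")
robot.move_gripper(0.0); st("grip")
b=np.array(robot.current_qpos()); robot.move_j(b); st("rel"); np.save("base_head.npy",b)
```

```text
head [498.22511561 226.16392396] 29.098814388368137 yaw -0.08587814630289249
nut 22.684771445036475 0.7552574451121538
down t8.35 p [496.4  224.52 121.  ] F [0.33 0.27 0.11] M [-0.087  0.06  -0.011] w 1.0013 ff 0.0 q6 0.305
grip t9.59 p [496.69 224.62 121.45] F [-1.23  0.01  0.18] M [-0.097  0.161 -0.012] w 0.1445 ff 30.0 q6 0.306
rel t9.84 p [496.68 224.63 121.47] F [-0.57 -0.16  0.71] M [-0.087  0.108  0.024] w 0.1452 ff 30.0 q6 0.306
```

Run:
```python
from h import *
d=robot.get_image("wrist"); np.save("w3.npy",d,allow_pickle=True)
c=proj(d,[[496.8,224.4,140]])[0];x,y=int(c[0])-60,int(c[1])-45;print(x,y)
cv2.imwrite("pics/w3.png",cv2.resize(d["img"][y:y+90,x:x+120],None,fx=6,fy=6,interpolation=cv2.INTER_CUBIC))
```

```text
255 224
```

View pics/w3.png

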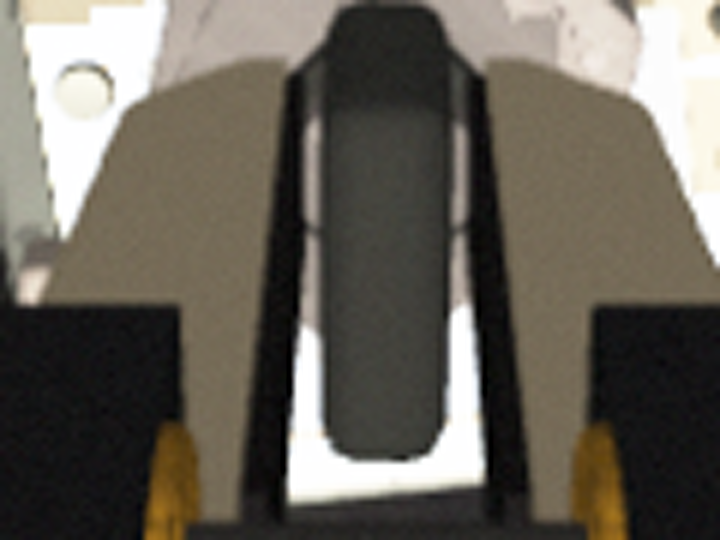

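The fingers are parallel to the head, but there is a gap on both sides: the tips are bearing on the collar under it (13.4 mm width instead of 10). I'll open a little, rise 5 mm and regrip.

Run:
```python
from h import *
robot.move_gripper(0.35); st("open")
robot.move_linear([496.7,224.6,127]); st("up")
robot.move_gripper(0.0); st("grip")
b=np.array(robot.current_qpos()); robot.move_j(b); st("rel"); np.save("base_head.npy",b)
```

```text
open t10.45 p [496.71 224.62 121.44] F [0.16 0.13 0.32] M [-0.086  0.06  -0.014] w 0.3525 ff 0.0 q6 0.306
up t10.70 p [497.13 224.69 127.58] F [-0.22 -0.52 -0.34] M [-0.112  0.034  0.021] w 0.3536 ff 0.0 q6 0.306
grip t11.20 p [496.66 224.56 126.89] F [ 1.33 -1.1  -1.3 ] M [-0.1    0.081  0.006] w 0.1046 ff 30.0 q6 0.306
rel t11.45 p [496.67 224.58 126.92] F [0.5  0.42 0.62] M [-0.069  0.044 -0.035] w 0.1067 ff 30.0 q6 0.306
```

```bash
cat >> h.py <<'E'
def mz(n=10):
    v=[]
    for _ in range(n): v.append(robot.current_ft_torque()[2]); robot.sleep(.01)
    return np.mean(v)
E
python3 - <<'E'
from h import *
b=np.load("base_head.npy"); a=0; m0=mz(20); print("m0",m0); L=[]
while a<1.8:
    a+=.04; q=b.copy(); q[5]+=a; robot.move_j(q); m=mz(6); L.append((round(a,2),round(float(m),3),round(robot.current_qpos()[5]-b[5],3)))
    if m>.125: break
np.save("a.npy",a); print(L); st()
E
```

```text
m0 0.01846897007379925
[(0.04, -0.055, np.float64(0.039)), (0.08, -0.037, np.float64(0.079)), (0.12, -0.065, np.float64(0.118)), (0.16, -0.073, np.float64(0.158)), (0.2, -0.065, np.float64(0.198)), (0.24, -0.054, np.float64(0.238)), (0.28, -0.084, np.float64(0.278)), (0.32, -0.062, np.float64(0.318)), (0.36, -0.053, np.float64(0.358)), (0.4, -0.043, np.float64(0.398)), (0.44, -0.071, np.float64(0.438)), (0.48, -0.063, np.float64(0.478)), (0.52, -0.059, np.float64(0.518)), (0.56, -0.072, np.float64(0.558)), (0.6, -0.032, np.float64(0.598)), (0.64, -0.067, np.float64(0.638)), (0.68, -0.055, np.float64(0.678)), (0.72, -0.053, np.float64(0.718)), (0.76, -0.047, np.float64(0.758)), (0.8, -0.062, np.float64(0.798)), (0.84, -0.039, np.float64(0.838)), (0.88, -0.036, np.float64(0.878)), (0.92, -0.044, np.float64(0.918)), (0.96, -0.024, np.float64(0.958)), (1.0, -0.004, np.float64(0.998)), (1.04, 0.044, np.float64(1.038)), (1.08, 0.057, np.float64(1.078)), (1.12, 0.12, np.float64(1.118)), (1.16, 0.264, np.float64(1.158))]
 t20.32 p [496.85 224.6  126.92] F [ 4.9  -1.65 -1.49] M [-0.36  -0.698  0.291] w 0.1027 ff 30.1 q6 1.463
```

The resistance is free at first (about 0.06 Nm, residual sign after each stop), then rises by about 3 N per 0.01 rad from roughly 1.10 rad. By the end the torque is about 0.26–0.3 Nm, or about 20 N, so it's snug. Next I release, grip the nut at its turned angle, and tighten in small felt steps.

Run:
```python
from h import *
print("hold",mz(10))
robot.move_gripper(1.0); st("open")
robot.move_linear([496.8,224.5,130],[np.pi,0,np.pi/2+.745]); st()
print(robot.move_linear([496.8,224.5,81],speed=100,f_stop=6)); st("down")
robot.move_gripper(0.0); st("grip")
b=np.array(robot.current_qpos()); robot.move_j(b); st("rel"); np.save("base_nut2.npy",b)
a=0;L=[]
while a<.35:
    a+=.05; q=b.copy(); q[5]+=a; robot.move_j(q); m=mz(5); L.append((round(a,2),round(float(m),3)))
    if m>.12: break
np.save("a2.npy",a); print(L); st()
```

```text
hold 0.2856289728310414
open t21.76 p [496.65 224.54 126.87] F [-0.03 -0.41 -0.02] M [ 0.042  0.075 -0.007] w 0.9977 ff 0.0 q6 1.466
 t23.90 p [496.78 224.5  129.99] F [ 0.07 -0.59 -0.38] M [-0.063  0.025  0.039] w 0.9978 ff 0.0 q6 -0.525
False
down t24.54 p [497.06 224.55  81.18] F [-0.73  0.72  0.2 ] M [0.013 0.026 0.003] w 1.0009 ff 0.0 q6 -0.525
grip t25.39 p [496.65 224.36  81.01] F [-1.14 -1.    0.51] M [-0.111  0.063  0.005] w 0.4519 ff 30.0 q6 -0.525
rel t25.64 p [496.65 224.35  81.02] F [-0.23 -1.09  1.06] M [-0.023  0.056  0.008] w 0.4478 ff 30.0 q6 -0.525
[(0.05, -0.026), (0.1, -0.069), (0.15, -0.029), (0.2, -0.072), (0.25, -0.058), (0.3, -0.047), (0.35, -0.068)]
 t27.68 p [496.65 224.38  81.  ] F [-0.44 -0.57  0.66] M [-0.057 -0.021 -0.054] w 0.4491 ff 30.0 q6 -0.177
```

Run:
```python
from h import *
b=np.load("base_nut2.npy"); a=.35;L=[]
while a<.80:
    a+=.02; q=b.copy(); q[5]+=a; robot.move_j(q); m=mz(6); L.append((round(a,2),round(float(m),3),round(float(robot.current_qpos()[5]-b[5]),3),round(float(robot.current_gripper_width()),4)))
    if m>.38: break
np.save("a2.npy",a); print(L); st()
```

```text
[(0.37, -0.069, 0.369, 0.4507), (0.39, -0.052, 0.389, 0.4475), (0.41, -0.055, 0.41, 0.4538), (0.43, -0.039, 0.43, 0.4502), (0.45, -0.072, 0.45, 0.4486), (0.47, -0.055, 0.47, 0.4495), (0.49, -0.06, 0.49, 0.4497), (0.51, -0.047, 0.51, 0.452), (0.53, -0.033, 0.53, 0.4516), (0.55, -0.034, 0.55, 0.4558), (0.57, -0.021, 0.57, 0.4473), (0.59, -0.016, 0.59, 0.4464), (0.61, -0.011, 0.61, 0.4508), (0.63, 0.014, 0.63, 0.4523), (0.65, 0.03, 0.65, 0.4489), (0.67, 0.061, 0.67, 0.45), (0.69, 0.084, 0.69, 0.4513), (0.71, 0.127, 0.71, 0.4476), (0.73, 0.115, 0.73, 0.4524), (0.75, 0.241, 0.749, 0.4468), (0.77, 0.211, 0.77, 0.4462), (0.79, 0.347, 0.79, 0.4481), (0.81, 0.206, 0.81, 0.4493)]
 t34.58 p [496.93 224.37  81.07] F [ 5.06  1.66 -1.99] M [ 0.267 -0.293  0.254] w 0.4493 ff 30.0 q6 0.285
```

Run:
```python
from h import *
print("hold",mz(20), robot.current_qpos()[5])
robot.move_gripper(1.0); st("open")
robot.move_linear([496.8,224.4,165],[np.pi,0,np.pi/2-.047]); robot.sleep(.2); st("up")
d=robot.get_image("wrist"); np.save("w4.npy",d,allow_pickle=True)
c=proj(d,[[496.8,224.4,130]])[0];x,y=int(c[0])-60,int(c[1])-45;print(x,y)
cv2.imwrite("pics/w4.png",cv2.resize(d["img"][y:y+90,x:x+120],None,fx=6,fy=6,interpolation=cv2.INTER_CUBIC))
```

```text
hold 0.2370295578907416 0.2846697903712876
open t35.71 p [496.67 224.36  81.01] F [ 0.39 -0.11  0.19] M [-0.065  0.092  0.088] w 1.0016 ff 0.0 q6 0.285
up t36.62 p [496.07 224.22 163.77] F [ 0.87 -0.51 -0.37] M [-0.053  0.037  0.016] w 1.0038 ff 0.0 q6 0.267
257 181
```

View pics/w4.png

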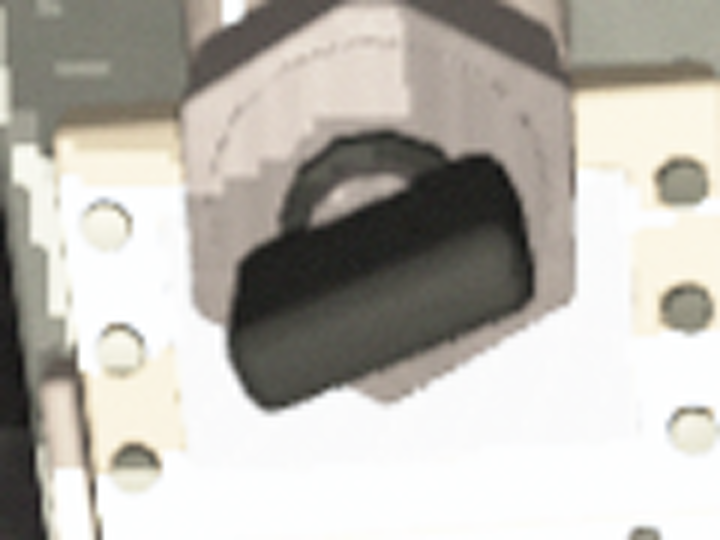

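Run:
```python
from h import *
d=np.load("w4.npy",allow_pickle=True).item()
px=lambda x,y:(257+(x+.5)/6-.5,181+(y+.5)/6-.5)
for u,v in (((572,78),(574,300)),((182,103),(192,300)),((574,300),(388,402)),((182,103),(370,2))):
    u,v=at(d,px(*u),111)[:2],at(d,px(*v),111)[:2]; e=u-v; print("nut",np.linalg.norm(e),(np.arctan2(-e[0],e[1])+np.pi/6)%(np.pi/3)-np.pi/6)
for u,v in (((515,222),(235,330)),((528,300),(272,408))):
    u,v=at(d,px(*u),145)[:2],at(d,px(*v),145)[:2]; e=u-v; print("head",np.linalg.norm(e),np.arctan2(-e[0],e[1]))
```

```text
nut 25.18891612520307 -0.011781282414728866
nut 22.43198374133306 -0.02249409393513968
nut 23.580843455951424 -0.02997361175241764
nut 22.794114122225587 -0.06362033385388977
head 27.785726907898884 -1.224639066697839
head 26.063608358077566 -1.187289539116844
```

The nut now sits at yaw ≈ −0.03: about 0.25 rad past shoe contact, and slightly past its original tight angle. That implies 0.35–0.5 Nm. The head has stayed at about −1.2, where it was turned. I'll retreat and hand in.

Run:
```python
from h import *
robot.move_linear([496.8,224.4,230]); st()
print(robot.hand_in())
```

```text
t37.25 p [496.46 224.3  229.31] F [-0.14 -0.59 -0.59] M [-0.079  0.05  -0.01 ] w 0.9989 ff 0.0 q6 0.267
the job is handed in; nothing more can be done
None
```

I handed the job in at about 37 s: nut slackened 0.7 rad, screw turned 1.16 rad clockwise until the cam bore on the cassette at roughly 20–30 N, nut retightened to about 0.35–0.5 Nm; both figures are estimates from torque and angle, and I did not test the lock by turning the screw again.

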